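# Open the matching stamp-ink bottle in the ship's office

### The arm

A 6-joint arm with a two-finger parallel gripper is mounted at the origin on the work surface. World frame = base frame: x ahead of the robot, y to its left, z up, the work surface at z = 0. Lengths are in mm, angles in rad, forces in N, time in s.
With the tool pointing down it reaches from about 275 to 825 mm from the base axis. Payload 4.9 kg.
Tool frame: the origin (TCP) lies at the very end of the fingers, on their centre line; the grasp point (between the pads) lies 19 mm behind it; z points along the fingers, y is the line along which they close (so a half turn about z gives the same grasp; the last joint's range is limited). The gripper opens to 85 mm and grips with 20 to 120 N. Pads are 22 mm wide; open, the fingers measure 114 mm over their backs; the gripper's body (76 mm by 85 mm) begins 54 mm behind the grasp point. The pads swing forward as they close: fully open they stand 13 mm farther back than shut.
Start: joints at [0.975, 0.326, -0.193, 1.052, 0, 1.437], TCP at [245.056, 492.409, 231.281] pointing down, gripper open.
Joint ranges: [-2.65, 2.65], [-0.97, 1.79], [-1.3, 1.35], [-1.93, 2.1], [-1.47, 1.37], [-3.14, 3.14]. Speed limits (rad/s): [2.57, 2.57, 3.14, 3.14, 3.14, 3.14].

### API

Orientations are given as [roll, pitch, yaw] about the fixed x, y, z axes, in that order (R = Rz(yaw) Ry(pitch) Rx(roll)).
In Python, from bench import bot, solve_ik, imaging gives the robot as it stands. Calls block until the motion is done:
- bot.move_ptp(position, orientation): joint-space move of the TCP to a pose.
- bot.movel(position, rot=None, max_speed=150, threshold=None): straight line of the TCP; rot=None keeps the orientation; max_speed is the mean speed in mm/s. With threshold (N) it stops when the force on the tool has changed by that much, and returns True; else False.
- bot.move_j(angles): joint-space move.
- bot.grip(opening, effort=None): opening from 0.0 (shut) to 1.0 (fully open); effort is the grip in N (None keeps the last); returns when the fingers have stopped.
- bot.dwell(seconds).
- solve_ik(position, orientation): joint angles nearest the present ones, or None.
- bot.get_state(): the state.
- imaging.capture(name): name is "scene" or "side" or "wrist"; returns the picture (420x560x3 uint8, blue, green, red); there is no depth.
- imaging.camera_model(name): a dict with "K" (3x3 intrinsics, pixels), "position" and "rotation" of the camera in the world. Camera axes: x right, y up, looking along -z (the intrinsics and any distortion apply to the point x, -y, -z); pixel columns grow to the right and rows downward; lengths in mm; the calibration is good to about 2 mm. A picture is of the moment at which its call begins: read the wrist's pose just before it. camera_model takes no time and is no camera call; for the wrist camera it gives the pose at the moment of the call.
A pose or a line that the arm cannot do raises bot.IKError and nothing moves.
- bot.sign_off(): hands the job in; it is judged then, once.
The state is a dict: "t": time; "qpos": joint angles; "joint_velocities": joint speeds; "effort": joint torques, N m; "tcp_pos": TCP position; "orientation": TCP orientation; "contact_force": force on the tool from outside, world axes, zero at the start; "wrist_torque": the same for the moment, N m; "opening": opening from 0.0 (shut) to 1.0 (fully open); "gripper_force": force on a finger pad.
Only numpy, scipy, OpenCV 4.12 (cv2) and the standard library are available. Lean on these libraries where they do the work, as an engineer would, in place of code of your own. Each camera call takes 0.05 s, during which the arm holds its last target. There are 200 camera calls.

### The job

The stamp pad lying on the black mat is to be refilled: open the ink bottle of that pad's colour by pressing its safety cap down, turning it anticlockwise while pressed until it is free, and lifting it straight up. Finish while still holding the cap upright and still in the gripper, about 5 to 8 cm above where it sat, right over its bottle. Leave the other bottle closed and do not disturb the two pads or the hand stamp.

Things in the scene. Friction and masses are not known exactly. Their poses are not given: they have to be found in the camera images.
- ink_red: White plastic stamp-ink bottle with a red band and red cap, held fast in a round dark wooden holder (92 mm across, 30 mm high) screwed to the desk, so it cannot move or turn. Bottle 68 mm across up to 66 mm height, then in to a 39 mm collar from 76 to 95 mm; the closed cap is above, its top at 132 mm. Origin: on the bottle's axis at desk height; z up; any yaw.
- cap_red_c (a point): Centre (half-way up, on the axis) of the round ribbed red push-and-turn safety cap, 44 mm across, 30 mm tall, 30 g. Closed, it is 117 mm above the desk, its x axis along the bottle's x axis; z up. Grip it firmly (about 40 N) so that it does not slip. Beside it, finger tips clear the bottle down to 80 mm above the desk.
- cap_red: The same cap; origin on its axis at its lower rim, 15 mm below its centre. A spring pushes it up (5 N). It presses straight down up to 7 mm (9 N) and turns only while pressed over 4 mm (aim for 6). It turns anticlockwise seen from above (clockwise is blocked). Turned 50 to 130 degrees (80 is good) it is free to come straight up; turned less, its lugs are still caught.
- pad_red_c (a point): Centre of the red stamp pad, an open grey case 65 x 95 mm, 16 mm high, with red top. It lies on one of the two mats. Leave it alone.
- ink_blue: White plastic stamp-ink bottle with a blue band and blue cap, held fast in a round dark wooden holder (92 mm across, 30 mm high) screwed to the desk, so it cannot move or turn. Bottle 68 mm across up to 66 mm height, then in to a 39 mm collar from 76 to 95 mm; the closed cap is above, its top at 132 mm. Origin: on the bottle's axis at desk height; z up; any yaw.
- cap_blue_c (a point): Centre (half-way up, on the axis) of the round ribbed blue push-and-turn safety cap, 44 mm across, 30 mm tall, 30 g. Closed, it is 117 mm above the desk, its x axis along the bottle's x axis; z up. Grip it firmly (about 40 N) so that it does not slip. Beside it, finger tips clear the bottle down to 80 mm above the desk.
- cap_blue: The same cap; origin on its axis at its lower rim, 15 mm below its centre. A spring pushes it up (5 N). It presses straight down up to 7 mm (9 N) and turns only while pressed over 4 mm (aim for 6). It turns anticlockwise seen from above (clockwise is blocked). Turned 50 to 130 degrees (80 is good) it is free to come straight up; turned less, its lugs are still caught.
- pad_blue_c (a point): Centre of the blue stamp pad, an open grey case 65 x 95 mm, 16 mm high, with blue top. It lies on one of the two mats. Leave it alone.
- mat_black: Flat black mat 120 x 150 mm, 4 mm thick, fixed to the desk; the pad lying on it is the one to be refilled. Origin at the centre of its underside.
- mat_yellow: Flat yellow mat 120 x 150 mm, 4 mm thick, fixed to the desk; the pad lying on it needs nothing. Origin at the centre of its underside.
- stamp_c (a point): Wooden hand stamp standing on the desk, 45 x 30 mm foot, 64 mm high; point 30 mm up its axis. Leave it alone.
There are look-alikes about, which are no part of the job. What is shaped like the cap_red but green is not meant. Leave any turquoise look-alike of the ink_red alone.

How it is judged:
By the outcome, as a careful person would: the job done as asked, in the order asked, and still so for the second after the job is handed in, while the arm keeps its last pose, push and grip.
It also fails if it takes over 35 s, if anything falls off the work surface, if the arm or the gripper's body presses on something with over 40 N, if the wrist force passes 120 N, or if a joint passes its speed limit or range.

## Working session

There is one attempt and no reset: what is moved stays moved. The work goes in short steps, each a Python script; the robot and the scene stay as the last script left them, time stands still between calls to the robot, and variables do not carry over. Pictures are saved under pics/ and viewed, at most 10 in all, crops included, and the job is handed in when it is done.

```bash
mkdir -p pics
python3 - <<'E'
from bench import bot, imaging
import cv2
for n in("scene","side"):
    cv2.imwrite(f"pics/{n}0.png",imaging.capture(n))
    m=imaging.camera_model(n); print(n,m)
print(bot.get_state()['t'])
E
```

```text
scene {'K': array([[534.19058554,   0.        , 282.52486101],
       [  0.        , 534.19058554, 203.91904433],
       [  0.        ,   0.        ,   1.        ]]), 'position': array([1193.27652933, -370.99098164,  763.81941202]), 'rotation': array([0.79391502, 0.00234079, 1.065918  ])}
side {'K': array([[473.27927294,   0.        , 286.20538554],
       [  0.        , 473.27927294, 209.9981235 ],
       [  0.        ,   0.        ,   1.        ]]), 'position': array([509.53940013, 650.7381362 , 563.68450772]), 'rotation': array([ 0.9502088 , -0.02286596, -3.01704805])}
0.1
```

View pics/scene0.png

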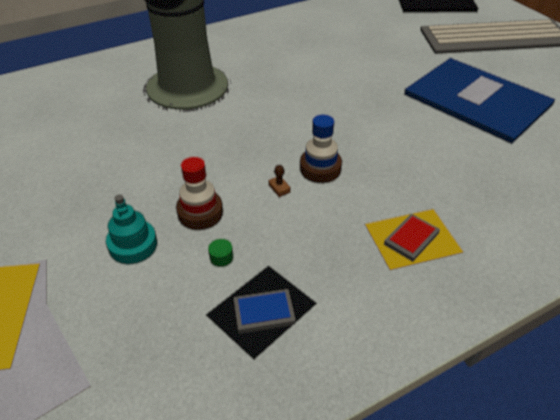

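View pics/side0.png

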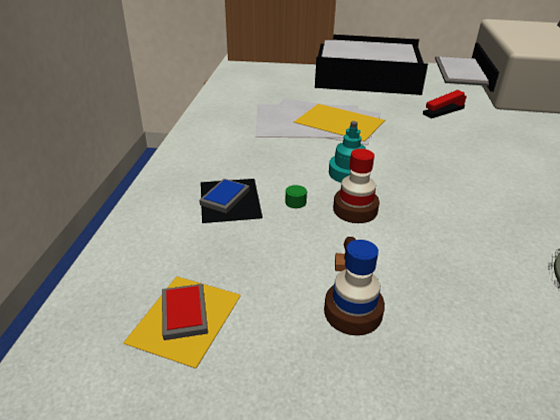

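The blue pad (scene 265,310; side 225,194) lies on the black mat, so the blue bottle is meant: its cap is at scene (323,127) and side (362,257). The red bottle at scene (197,190), the turquoise look-alike at (130,230) and the green cap at (221,252) don't fit. I'll confirm this in an enlarged crop and triangulate.

```bash
cat > h.py <<'E'
import numpy as np, cv2
from scipy.spatial.transform import Rotation as Rn
from bench import bot, solve_ik, imaging
def ray(m,uv):
    d=np.linalg.inv(m['K'])@[uv[0],uv[1],1]; d=Rn.from_euler('xyz',m['rotation']).as_matrix()@(d*[1,-1,-1])
    return np.array(m['position']),d/np.linalg.norm(d)
def onz(m,uv,z):
    p,d=ray(m,uv); return p+d*(z-p[2])/d[2]
def tri(rs):
    A=[np.eye(3)-np.outer(d,d) for p,d in rs]
    return np.linalg.solve(sum(A),sum(a@p for a,(p,d) in zip(A,rs)))
def proj(m,P):
    c=Rn.from_euler('xyz',m['rotation']).as_matrix().T@(np.array(P)-m['position'])*[1,-1,-1]
    q=m['K']@c; return q[:2]/q[2]
E
python3 - <<'E'
from h import *
a=cv2.imread('pics/scene0.png')[100:190,270:370]; b=cv2.imread('pics/side0.png')[230:340,310:410]
z=lambda i:cv2.resize(i,(400,400*i.shape[0]//i.shape[1]),interpolation=cv2.INTER_CUBIC)
A,B=z(a),z(b); A=cv2.copyMakeBorder(A,0,B.shape[0]-A.shape[0],0,0,0)
cv2.imwrite('pics/crop.png',np.hstack([A,B]))
ms,md=imaging.camera_model('scene'),imaging.camera_model('side')
print(onz(ms,(323,127),117),onz(md,(362,257),117),tri([ray(ms,(323,127)),ray(md,(362,257))]))
print('pad',onz(ms,(265,310),20),onz(md,(225,194),20),'stamp',onz(ms,(279,180),30),'red',onz(ms,(194,172),117))
E
```

```text
[462.21255467 124.8555572  117.        ] [455.26643813 127.24205227 117.        ] [456.70441583 126.69816752 114.67936159]
pad [ 735.0212544  -152.81309102   20.        ] [ 723.58544665 -142.34588856   20.        ] stamp [474.32418252  16.10986521  30.        ] red [ 464.24711054 -155.92767345  117.        ]
```

View pics/crop.png

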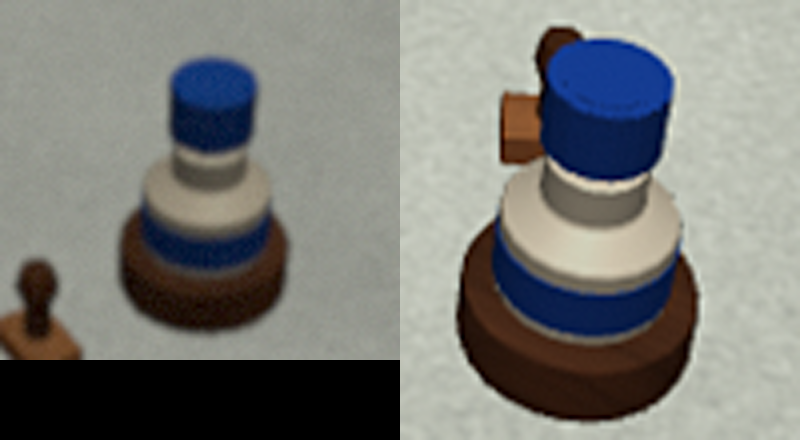

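Run:
```python
from h import *
ms,md=imaging.camera_model('scene'),imaging.camera_model('side')
u=lambda x,y,ox,oy:((x+.5)/4-.5+ox,(y+.5)/4-.5+oy)
a,b=u(214,79,270,100),u(210,78,310,230)
print(onz(ms,a,132),onz(md,b,132),tri([ray(ms,a),ray(md,b)]))
s=bot.get_state();print(s['orientation'])
for y in np.arange(-180,180,30):
    q=solve_ik([457,127,92],[np.pi,0,np.radians(y)]); print(y,None if q is None else np.round(q,2))
c=(onz(ms,a,132)+onz(md,b,132))/2
bot.move_ptp([c[0],c[1],260],[np.pi,0,s['orientation'][2]])
m=imaging.camera_model('wrist');cv2.imwrite('pics/w0.png',imaging.capture('wrist'))
s=bot.get_state();print(s['t'],s['tcp_pos'],s['orientation'],m,proj(m,[c[0],c[1],132]))
```

```text
[457.54181987 127.17537911 132.        ] [456.82259591 127.77806966 132.        ] [456.89688988 127.48011061 131.6236965 ]
[-3.14003373e+00 -1.72727200e-04  2.67981504e+00]
-180 [ 0.12  0.34 -0.58  0.65  0.    0.12]
-150 [ 0.12  0.34 -0.58  0.65  0.   -0.41]
-120 [ 0.12  0.34 -0.58  0.65  0.   -0.93]
-90 [ 0.12  0.34 -0.58  0.65  0.   -1.46]
-60 [ 0.12  0.34 -0.58  0.65  0.   -1.98]
-30 [ 0.12  0.34 -0.58  0.65  0.   -2.5 ]
0 [ 0.12  0.34 -0.58  0.65  0.   -3.03]
30 [ 0.12  0.34 -0.58  0.65  0.    2.73]
60 [ 0.12  0.34 -0.58  0.65  0.    2.21]
90 [ 0.12  0.34 -0.58  0.65  0.    1.69]
120 [ 0.12  0.34 -0.58  0.65  0.    1.16]
150 [ 0.12  0.34 -0.58  0.65  0.    0.64]
1.7083 [456.98122855 128.32880702 259.91976185] [ 3.14146164e+00 -2.50183959e-04  2.68132813e+00] {'K': array([[359.16939881,   0.        , 284.05427828],
       [  0.        , 359.16939881, 212.30099182],
       [  0.        ,   0.        ,   1.        ]]), 'position': array([397.40540778, 157.47113285, 403.85992938]), 'rotation': array([-2.68267132e-01, -7.14954354e-04,  1.10937701e+00])} [283.49188728 202.58322626]
```

View pics/w0.png

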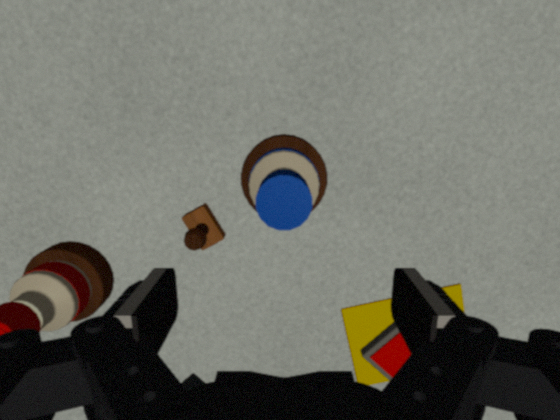

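The wrist view shows the blue cap top at about (284,201), against a prediction of (283,203), so they agree to about 2 mm. The stamp at (203,227) is well clear. Descending and gripping.

Run:
```python
from h import *
s=bot.get_state(); m=imaging.camera_model('wrist')
w=onz(m,(284,201),132); print('wrist est',w)
x,y=np.mean([w[:2],[457.2,127.5],[457.2,127.5]],axis=0)
print(x,y)
bot.movel([x,y,160]); print(bot.movel([x,y,97],max_speed=80,threshold=8))
def p(l):
    s=bot.get_state();print(l,round(s['t'],2),np.round(s['tcp_pos'],1),np.round(s['contact_force'],1),np.round(s['wrist_torque'],2),round(s['opening'],3),s['gripper_force'])
p('down'); bot.grip(0.0,20); p('g20')
```

```text
wrist est [456.17623019 128.54805611 132.        ]
456.8587433971161 127.8493520367608
False
down 3.46 [457.3 127.9  97.4] [-0.1  0.2  0.3] [ 0.01 -0.05 -0.05] 0.995 0.0
g20 3.92 [457.1 127.9  97.4] [-0.8 -0.3  4.7] [0.01 0.15 0.02] 0.507 26.38332531438209
```

```bash
cat >> h.py <<'E'
def p(l):
    s=bot.get_state();print(l,round(s['t'],2),np.round(s['tcp_pos'],1),'yaw',round(np.degrees(s['orientation'][2]),1),np.round(s['contact_force'],1),np.round(s['wrist_torque'],2),round(s['opening'],3),round(s['gripper_force'],1))
    return s
E
python3 - <<'E'
from h import *
bot.grip(0.0,50); s=p('g50')
P=np.array(s['tcp_pos']); bot.movel([P[0],P[1],P[2]-6],max_speed=20); s=p('press')
if s['contact_force'][2]>4:
    q=np.array(s['qpos'])
    for k in range(2):
        q[5]-=np.radians(10); bot.move_j(q); p('turn')
E
```

```text
g50 4.13 [457.1 127.9  97.3] yaw 153.5 [-1.  -0.   4.5] [-0.02  0.17 -0.  ] 0.506 52.8
press 4.57 [457.1 127.9  91.6] yaw 153.5 [-2.  -0.4  8.5] [-0.05  0.34  0.02] 0.502 53.2
turn 4.86 [457.7 127.9  92.1] yaw 163.6 [-1.   0.6  6.7] [-0.05  0.16  0.08] 0.508 53.4
turn 5.15 [457.9 128.   92.1] yaw 173.6 [-0.7  0.2  7.2] [ 0.02  0.11 -0.05] 0.501 53.4
```

Run:
```python
from h import *
from math import radians
bot.movel([457.2,127.9,91.0],max_speed=20); s=p('z')
q=np.array(s['qpos'])
q=np.array(solve_ik([457.2,127.9,91.0],s['orientation']))
for k in range(3):
    q[5]-=radians(21); bot.move_j(q); s=p('turn')
bot.movel([457.2,127.9,103],max_speed=30,threshold=12); s=p('up')
cv2.imwrite('pics/side1.png',imaging.capture('side'))
```

```text
z 5.4 [458.  128.   91.6] yaw 173.5 [-0.3 -0.9  8. ] [ 0.02  0.15 -0.01] 0.505 53.4
turn 5.84 [458.3 128.1  91.7] yaw -165.4 [-0.7 -0.2  7. ] [0.04 0.05 0.01] 0.506 53.4
turn 6.28 [458.4 128.1  91.7] yaw -144.4 [ 0.3 -0.5  8.2] [0.01 0.08 0.06] 0.505 53.4
turn 6.72 [458.3 128.1  91.7] yaw -123.4 [-0.8  0.3  7.8] [ 0.08  0.05 -0.03] 0.505 53.4
up 7.28 [456.7 127.8 102.6] yaw -123.5 [ 0.2 -0.2  0.5] [0. 0. 0.] 0.504 52.6
```

Run:
```python
from h import *
bot.movel([457.5,127.9,163],max_speed=50); bot.dwell(0.5); p('up')
cv2.imwrite('pics/side2.png',imaging.capture('side'))
```

```text
up 9.18 [457.5 127.9 163. ] yaw -123.5 [ 0.5  0.3 -0.3] [-0.04  0.   -0.02] 0.506 52.6
```

View pics/side2.png

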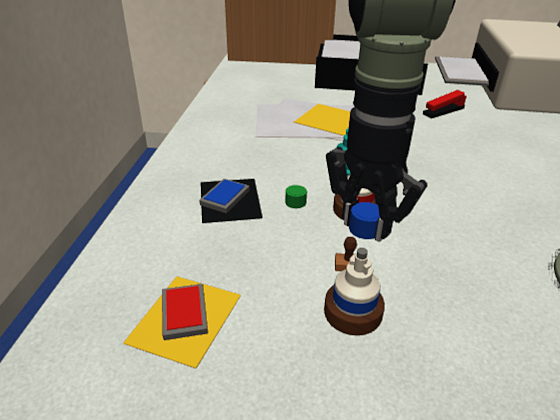

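The blue cap is held upright at about (364,220), roughly 65 mm above its seat. The open bottle neck is right below it at (361,255), and the pads and stamp haven't moved.

```bash
python3 -c "
from bench import bot
print(bot.sign_off())"
```

```text
the job is handed in; nothing more can be done
None
```

The blue ink bottle is open and the job is handed in: the arm holds the blue cap upright about 65 mm above its seat, right over the bottle, after about 9 s of the 35 s allowed, with the red bottle, both pads and the stamp untouched.

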